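# Pack sample rods into the vials of a case, shut it, swing the hasp over and pin it

### The arm

A 6-joint arm with a two-finger parallel gripper is mounted at the origin on the work surface. World frame = base frame: x ahead of the robot, y to its left, z up, the work surface at z = 0. Lengths are in m, angles in rad, forces in N, time in s.
With the tool pointing down it reaches from about 0.35 to 0.975 m from the base axis. Payload 7.1 kg.
Tool frame: the origin (TCP) lies midway between the tips of the shut fingers; the grasp point (between the pads) lies 19 mm behind it; z points along the fingers, y is the line along which they close (so a half turn about z gives the same grasp; the last joint's range is limited). The gripper opens to 88 mm and grips with 3 to 60 N. Pads are 20 mm wide; open, the fingers measure 115 mm over their backs; the gripper's body (75 mm by 178 mm) begins 61 mm behind the grasp point.
Start: joints at [-1.336, 0.423, 1.63, -0, 1.089, -0.019], TCP at [0.157, -0.605, 0.223] pointing down, gripper open.
Joint ranges: [-3, 3], [-0.9, 2.11], [0.09, 2.58], [-1.31, 4.45], [0.11, 2.69], [-2.54, 2.54]. Speed limits (rad/s): [2.39, 2.39, 3.01, 3.14, 3.14, 3.14].

### API

Orientations are given as a unit quaternion [w, x, y, z].
In Python, from station import move_pose, movel, movej, command_gripper, wait, inverse_kinematics, read_camera, camera_info, MotionError, job_done, get_time, get_joint_pos, get_qvel, get_effort, get_tcp_pos, get_ee_rot, get_ft_force, get_ft_torque, get_grip_width, get_finger_force gives the robot as it stands. Calls block until the motion is done:
- move_pose(position, orientation): joint-space move of the TCP to a pose.
- movel(position, frame=None, v=0.15, until_force=None): straight line of the TCP; frame=None keeps the orientation; v is the mean speed in m/s. With until_force (N) it stops when the force on the tool has changed by that much, and returns True; else False.
- movej(angles): joint-space move.
- command_gripper(opening): opening from 0.0 (shut) to 1.0 (fully open); the grip force is fixed at half the most; returns when the fingers have stopped.
- wait(seconds).
- inverse_kinematics(position, orientation): joint angles nearest the present ones, or None.
- read_camera(name): name is "side" or "top" or "wrist"; returns the picture (420x560x3 uint8, red, green, blue); there is no depth.
- camera_info(name): a dict with "intrinsics" (3x3 intrinsics, pixels), "dist" ([k1, k2, p1, p2, k3] as OpenCV has them; the pictures are not rectified), "T" (4x4, takes a point from camera to world coordinates); the wrist camera has in their place "tool_from_camera" (4x4, takes a point from camera to tool coordinates, whose origin is the TCP and whose axes are the flange's). Camera axes: x right, y up, looking along -z (the intrinsics and any distortion apply to the point x, -y, -z); pixel columns grow to the right and rows downward; lengths in m; the calibration is good to about 2 mm. A picture is of the moment at which its call begins: read the wrist's pose just before it. camera_info takes no time and is no camera call.
A pose or a line that the arm cannot do raises MotionError and nothing moves.
- job_done(): hands the job in; it is judged then, once.
Readings, each from a call of its own:
- get_time(): time.
- get_joint_pos(): joint angles.
- get_qvel(): joint speeds.
- get_effort(): joint torques, N m.
- get_tcp_pos(): TCP position.
- get_ee_rot(): TCP orientation.
- get_ft_force(): force on the tool from outside, world axes, zero at the start.
- get_ft_torque(): the same for the moment, N m.
- get_grip_width(): opening from 0.0 (shut) to 1.0 (fully open).
- get_finger_force(): force on a finger pad.
Only numpy, scipy, OpenCV 4.12 (cv2) and the standard library are available. Lean on these libraries where they do the work, as an engineer would, in place of code of your own. Each camera call takes 0.05 s, during which the arm holds its last target. There are 200 camera calls.

### The job

Pack the sample case for dispatch: push every capped rod from the grey stand fully home into a vial of its own in the case, until its cap sits on the vial's rim. Then shut the lid fully, swing the hasp down flat against the front so that it goes over the staple, and drop the steel retaining pin down through the staple's eye until its collar rests on the eye. Leave the carton, the mug and the blue box where they are.

Things in the scene. Friction and masses are not known exactly. Their poses are not given: they have to be found in the camera images.
- case: Aluminium case fixed to the table: 140 (x) x 300 (y) x 100 mm high, walls 5 mm. Origin: centre of its underside; x points from its front (staple side, facing the robot) to its back, y along its length, z up; turned up to 0.2 rad. Inside, five brown glass vials stand in a row along y between two low white strips.
- vial1 (a point): Centre of the mouth of vial 1 (vials 1 to 5 run from -y to +y of the case, 50 mm apart): the middle of its upper rim, 60 mm above the table, 40 mm below the case's rim. Vial bore 12 mm, outside 18 mm, 51 mm deep. Empty at the start.
- vial2 (a point): Centre of the mouth of vial 2 (vials 1 to 5 run from -y to +y of the case, 50 mm apart): the middle of its upper rim, 60 mm above the table, 40 mm below the case's rim. Vial bore 12 mm, outside 18 mm, 51 mm deep. Empty at the start.
- vial3 (a point): Centre of the mouth of vial 3 (vials 1 to 5 run from -y to +y of the case, 50 mm apart): the middle of its upper rim, 60 mm above the table, 40 mm below the case's rim. Vial bore 12 mm, outside 18 mm, 51 mm deep. Empty at the start.
- vial4 (a point): Centre of the mouth of vial 4 (vials 1 to 5 run from -y to +y of the case, 50 mm apart): the middle of its upper rim, 60 mm above the table, 40 mm below the case's rim. Vial bore 12 mm, outside 18 mm, 51 mm deep. Empty at the start.
- vial5 (a point): Centre of the mouth of vial 5 (vials 1 to 5 run from -y to +y of the case, 50 mm apart): the middle of its upper rim, 60 mm above the table, 40 mm below the case's rim. Vial bore 12 mm, outside 18 mm, 51 mm deep. Empty at the start.
- rod1: Sample rod, may be absent (then None): steel shank 8 mm thick and 45 mm long, tapered at its lowest 5 mm, under a round black cap 16 mm thick and 35 mm high; 30 g. Origin: centre of the cap's underside; z points up from shank to cap. Starts upright in the stand, its cap resting on the stand's top. Fully home, the cap rests on the vial's rim. All alike; any vial will do.
- rod2: Sample rod, may be absent (then None): steel shank 8 mm thick and 45 mm long, tapered at its lowest 5 mm, under a round black cap 16 mm thick and 35 mm high; 30 g. Origin: centre of the cap's underside; z points up from shank to cap. Starts upright in the stand, its cap resting on the stand's top. Fully home, the cap rests on the vial's rim. All alike; any vial will do.
- rod3: Sample rod, may be absent (then None): steel shank 8 mm thick and 45 mm long, tapered at its lowest 5 mm, under a round black cap 16 mm thick and 35 mm high; 30 g. Origin: centre of the cap's underside; z points up from shank to cap. Starts upright in the stand, its cap resting on the stand's top. Fully home, the cap rests on the vial's rim. All alike; any vial will do.
- rod4: Sample rod, may be absent (then None): steel shank 8 mm thick and 45 mm long, tapered at its lowest 5 mm, under a round black cap 16 mm thick and 35 mm high; 30 g. Origin: centre of the cap's underside; z points up from shank to cap. Starts upright in the stand, its cap resting on the stand's top. Fully home, the cap rests on the vial's rim. All alike; any vial will do.
- rod5: Sample rod, may be absent (then None): steel shank 8 mm thick and 45 mm long, tapered at its lowest 5 mm, under a round black cap 16 mm thick and 35 mm high; 30 g. Origin: centre of the cap's underside; z points up from shank to cap. Starts upright in the stand, its cap resting on the stand's top. Fully home, the cap rests on the vial's rim. All alike; any vial will do.
- stand: Loose grey block 155 (x) x 105 (y) x 50 mm, 0.95 kg, with six holes of 12 mm, 47 mm deep, at x = -50, 0, 50 mm and y = -25, 25 mm, in which the rods stand. Origin: centre of its underside. On the left or the right of the case.
- lid (a joint): Hinge of the lid at the case's back upper edge: 0 = fully shut, grows as it opens (1.57 = upright). Stiff: it stays where left; about 3 N at its front edge moves it. Lid: a plate 140 x 300 x 10 mm, its lower face on the case's rim when shut; the hinge line runs along the case's y at case x = +70 mm, 100 mm above the table.
- lid_edge (a point): Middle of the lid's front (free) edge, 140 mm from the hinge line and 5 mm above its lower face.
- hasp (a joint): Hinge of the hasp on the lid's front edge: 0 = hanging flat on the case's front, staple through its slot; 1.57 = straight out in the lid's plane; 3.0 = limit, nearly upright on the shut lid. Slightly stiff: stays where left, under 1 N at its end moves it. Lid shut, its hinge line runs along the case's y at case x = -73 mm, 100 mm above the table. Swing it over only once the lid is shut.
- hasp_end (a point): Middle of the hasp's free end, 73 mm from its hinge line. The hasp is a T of 3 mm steel plate: 47 mm wide with a slot 31 mm wide; near its free end (41 to 73 mm from the hinge line) wings reach out to 47 mm either side of the middle: push on a wing, clear of the staple.
- eye (a point): Centre of the staple's eye, at the level of the top of its bars, 59 mm above the table, 22.5 mm in front of the case's front face. The staple lies level and points forward: a frame of 6 mm round bar, 27 mm wide, reaching 36 mm from the front face; the eye is 15 x 15 mm, open up and down.
- pin: Steel retaining pin, 60 g: shank 8 mm thick and 50 mm long, tapered at its lowest 7 mm, under a collar 26 mm wide and 5 mm thick, and above that a round grip 14 mm thick and 45 mm high. Origin: centre of the collar's underside; z points up from shank to grip. Starts upright in its stand, the collar resting on top. Dropped home, its collar rests on the eye's bars.
- pin_stand: Loose wooden block 75 x 75 x 55 mm, 0.8 kg, with one 13 mm hole in its middle in which the pin stands. Origin: centre of its underside. On the other side of the case from the grey stand.
- carton: Cardboard carton 90 x 120 x 70 mm, not to be moved. Origin: centre of its underside.
- mug: White mug 80 mm wide, 95 mm high, not to be moved. Origin: centre of its underside.
- blue_box: Flat blue plastic box 100 x 70 x 30 mm, not to be moved. Origin: centre of its underside.

How it is judged:
By the outcome, as a careful person would: the job done as asked, in the order asked, and still so for the second after the job is handed in, with the robot touching nothing.
Of rod1, rod2, rod3, rod4, rod5 only 3 to 5 are there at a start; the rules pass over those that are not, and their reading is None.
At some moment in a run one of stand, pin_stand may be knocked a few centimetres aside while the robot is not near it.
It also fails if it takes over 210 s, if anything falls off the work surface, if the arm or the gripper's body presses on something with over 40 N, if the wrist force passes 120 N, or if a joint passes its speed limit or range.

## Working session

There is one attempt and no reset: what is moved stays moved. The work goes in short steps, each a Python script; the robot and the scene stay as the last script left them, time stands still between calls to the robot, and variables do not carry over. Pictures are saved under pics/ and viewed, at most 14 in all, crops included, and the job is handed in when it is done.

```bash
mkdir -p pics; ls
python3 - <<'E'
from station import *
import cv2, numpy as np
for n in ("top","side"):
    cv2.imwrite(f"pics/{n}0.png", read_camera(n)[:,:,::-1])
for n in ("top","side","wrist"): print(n,camera_info(n))
print(get_time(),get_ee_rot())
E
```

```text
pics
top {'intrinsics': array([[429.70945512,   0.        , 273.50002512],
       [  0.        , 429.70945512, 214.87290418],
       [  0.        ,   0.        ,   1.        ]]), 'dist': array([-0.02448633,  0.        ,  0.        ,  0.        ,  0.        ]), 'T': array([[ 0.00537996,  0.98936865, -0.14532972,  0.41444543],
       [-0.99973643,  0.00207786, -0.0228637 , -0.01926263],
       [-0.02231865,  0.14541442,  0.98911906,  1.27015448],
       [ 0.        ,  0.        ,  0.        ,  1.        ]])}
side {'intrinsics': array([[435.07687288,   0.        , 285.05399808],
       [  0.        , 435.07687288, 212.06460259],
       [  0.        ,   0.        ,   1.        ]]), 'dist': array([-0.05587185,  0.        ,  0.        ,  0.        ,  0.        ]), 'T': array([[ 0.80631178,  0.44793235, -0.38628736,  0.21239673],
       [-0.5913309 ,  0.59526776, -0.54404417, -0.57586329],
       [-0.01375057,  0.66709287,  0.74484765,  0.84273892],
       [ 0.        ,  0.        ,  0.        ,  1.        ]])}
wrist {'intrinsics': array([[298.15697271,   0.        , 279.05653571],
       [  0.        , 298.15697271, 209.9854319 ],
       [  0.        ,   0.        ,   1.        ]]), 'dist': array([-0.03208386,  0.        ,  0.        ,  0.        ,  0.        ]), 'tool_from_camera': array([[-5.66554137e-04,  9.67895163e-01,  2.51353600e-01,
         6.89600765e-02],
       [ 9.99999730e-01,  6.65956384e-04, -3.10407246e-04,
        -7.17644838e-04],
       [-4.67832207e-04,  2.51353356e-01, -9.67895279e-01,
        -1.60378253e-01],
       [ 0.00000000e+00,  0.00000000e+00,  0.00000000e+00,
         1.00000000e+00]])}
0.1 [-6.90024759e-04  9.91956586e-01  1.26576659e-01 -7.52568122e-05]
```

View pics/top0.png

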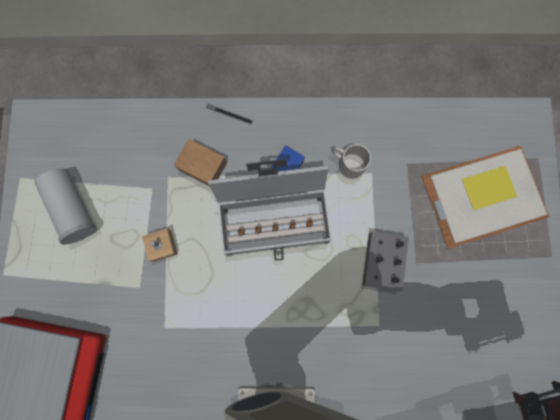

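View pics/side0.png

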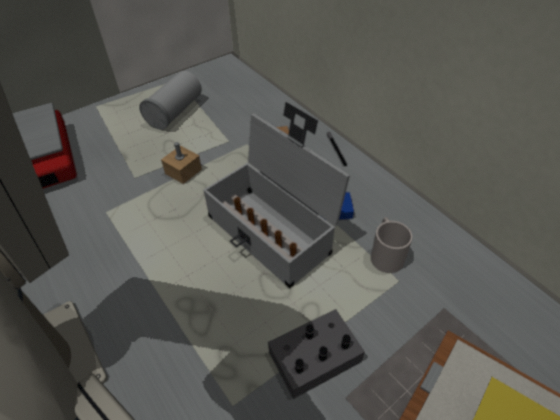

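Top view: case centre is near (274,222), with the lid open behind it. The grey stand is near (385,260), the pin stand near (158,244), and the staple near (279,254). The carton, mug and blue box are all behind the case. I'll zoom in.

```bash
cat > h.py <<'E'
from station import *
import cv2, numpy as np
from scipy.spatial.transform import Rotation as R
def Rq(q): return R.from_quat(np.r_[q[1:],q[0]])
def qR(r): q=r.as_quat(); return [q[3],q[0],q[1],q[2]]
def down(a):
    "tool down, tool y axis (closing) at world angle a from +y (i.e. tool x at angle a)"
    return qR(R.from_euler('z',a)*R.from_euler('x',np.pi))
def camT(n,pose=None):
    i=camera_info(n)
    if n!='wrist': return i['intrinsics'],i['dist'],i['T']
    p,q=pose; T=np.eye(4); T[:3,:3]=Rq(q).as_matrix(); T[:3,3]=p
    return i['intrinsics'],i['dist'],T@i['tool_from_camera']
def px2w(n,uv,z,pose=None):
    K,d,T=camT(n,pose)
    u=cv2.undistortPoints(np.array(uv,float).reshape(-1,1,2),K,d).reshape(-1,2)
    v=np.c_[u[:,0],-u[:,1],-np.ones(len(u))]@T[:3,:3].T
    s=(z-T[2,3])/v[:,2]
    return T[:3,3]+v*s[:,None]
def w2px(n,P,pose=None):
    K,d,T=camT(n,pose)
    p=(np.atleast_2d(P)-T[:3,3])@T[:3,:3]; p=p*[1,-1,-1]
    return cv2.projectPoints(p,np.zeros(3),np.zeros(3),K,d)[0].reshape(-1,2)
def snap(name,n='wrist',box=None,s=1):
    pose=(np.array(get_tcp_pos()),np.array(get_ee_rot()))
    im=read_camera(n)[:,:,::-1].copy()
    np.savez(f'pics/{name}.npz',p=pose[0],q=pose[1]); cv2.imwrite(f'pics/{name}_raw.png',im)
    if box: im=im[box[1]:box[3],box[0]:box[2]]
    cv2.imwrite(f'pics/{name}.png',cv2.resize(im,None,fx=s,fy=s,interpolation=cv2.INTER_CUBIC)); return pose
def pose_of(name): z=np.load(f'pics/{name}.npz'); return z['p'],z['q']
E
python3 - <<'E'
from h import *
im=cv2.imread('pics/top0.png')[140:300,140:420]
im=cv2.convertScaleAbs(cv2.resize(im,None,fx=2.85,fy=2.85,interpolation=cv2.INTER_CUBIC),alpha=1.5)
cv2.imwrite('pics/topc.png',im)
print(px2w('top',[[222,250],[328,242]],.1),px2w('top',[[385,260]],.05),px2w('top',[[158,244]],.055),px2w('top',[[279,254]],.059))
E
```

```text
[[ 0.48918561  0.14784727  0.1       ]
 [ 0.51207041 -0.14096834  0.1       ]] [[ 0.46593027 -0.30583296  0.05      ]] [[0.5082958  0.33800408 0.055     ]] [[ 0.48123715 -0.00733299  0.059     ]]
```

View pics/topc.png

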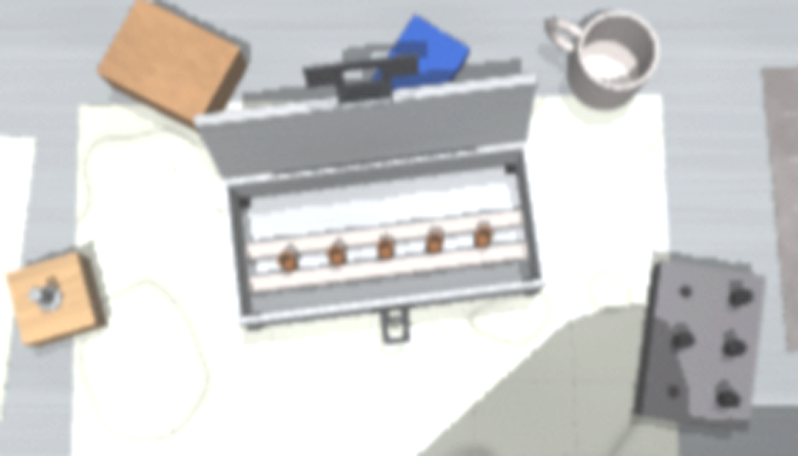

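Run:
```python
from h import *
f=lambda L:np.array(L)/2.85+140
rim=px2w('top',f([[245,322],[540,288],[522,150],[230,182]]),.1); print('rim',rim[:,:2].round(3))
print('sides',[np.linalg.norm(rim[i]-rim[(i+1)%4]).round(3) for i in range(4)],'ctr',rim.mean(0))
print('vials',px2w('top',f([[289,258],[337,254],[386,246],[434,239],[483,235]]),.06).round(3)[:,:2])
print('holes',px2w('top',f([[686,290],[674,391]]),.05).round(3)[:,:2],'caps',px2w('top',f([[740,294],[735,344],[682,338],[729,395]]),.085).round(3)[:,:2])
print('stand',px2w('top',f([[657,258],[765,272],[745,425],[640,415]]),.05)[:,:2].round(3))
print('pin',px2w('top',f([[45,292]]),.105)[:,:2].round(3), px2w('top',f([[8,273],[82,248],[103,325],[30,345]]),.055)[:,:2].round(3))
print('eye',px2w('top',f([[396,323]]),.059))
for z in (.22,.23,.24): print('lidedge',px2w('top',f([[197,120],[533,82]]),z)[:,:2].round(3))
t=get_time()
move_pose([.46,-.305,.22],down(np.pi+.08)); print(get_time()-t,get_joint_pos())
snap('w1')
```

```text
rim [[ 0.481  0.137]
 [ 0.515 -0.145]
 [ 0.649 -0.129]
 [ 0.617  0.154]]
sides [np.float64(0.284), np.float64(0.135), np.float64(0.286), np.float64(0.137)] ctr [0.56539832 0.00420177 0.1       ]
vials [[ 0.547  0.1  ]
 [ 0.551  0.052]
 [ 0.559  0.003]
 [ 0.567 -0.045]
 [ 0.571 -0.093]]
holes [[ 0.517 -0.295]
 [ 0.418 -0.281]] caps [[ 0.511 -0.339]
 [ 0.463 -0.333]
 [ 0.468 -0.282]
 [ 0.414 -0.325]]
stand [[ 0.549 -0.267]
 [ 0.536 -0.374]
 [ 0.385 -0.349]
 [ 0.394 -0.247]]
pin [[0.509 0.33 ]] [[0.532 0.383]
 [0.557 0.309]
 [0.48  0.285]
 [0.46  0.357]]
eye [[ 0.48310727 -0.00717829  0.059     ]]
lidedge [[ 0.652  0.167]
 [ 0.686 -0.128]]
lidedge [[ 0.649  0.165]
 [ 0.683 -0.127]]
lidedge [[ 0.647  0.163]
 [ 0.681 -0.126]]
1.9333 [-6.07684694e-01  3.19906778e-01  1.79490714e+00 -1.10400746e-04
  1.02671427e+00 -2.25727022e+00]
```

View pics/w1.png

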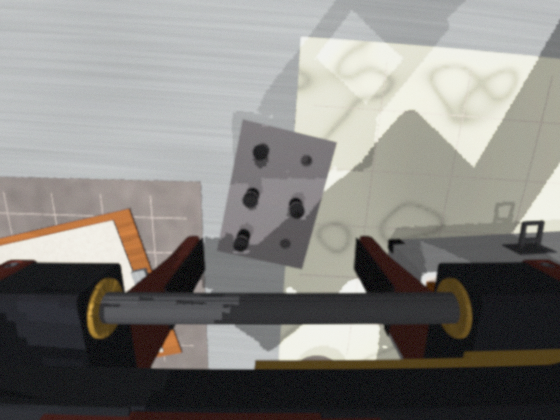

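The wrist view shows the stand with four caps at about (261,152), (251,197), (296,207) and (242,240), and two empty holes at (306,160) and (285,243). Next I'll detect the blobs numerically and look at the case the same way.

```bash
cat >> h.py <<'E'
def blobs(name,cx,cy,r,thr):
    "dark blobs near world (cx,cy) in wrist raw picture -> (u,v,area)"
    im=cv2.imread(f'pics/{name}_raw.png'); g=im.max(2)
    c=w2px('wrist',[[cx,cy,.06]],pose_of(name))[0]
    m=((g<thr)*255).astype(np.uint8)
    n,l,s,cc=cv2.connectedComponentsWithStats(m)
    return [(cc[i][0],cc[i][1],int(s[i][4])) for i in range(1,n) if 15<s[i][4]<600 and np.hypot(*(cc[i]-c))<r]
E
python3 - <<'E'
from h import *
P=pose_of('w1')
for thr in (30,45):
  for u,v,a in blobs('w1',.465,-.308,90,thr): print(thr,round(u),round(v),a,px2w('wrist',[[u,v]],.0675,P)[0,:2].round(4),px2w('wrist',[[u,v]],.05,P)[0,:2].round(4))
print(px2w('wrist',[(243,120),(336,142),(301,268),(219,250)],.05,P)[:,:2].round(4))
move_pose([.545,.003,.213],down(np.pi+.118))
snap('w2'); print(get_time())
E
```

```text
30 244 233 35 [ 0.5023 -0.3403] [ 0.5084 -0.342 ]
30 241 247 19 [ 0.5195 -0.343 ] [ 0.5267 -0.3449]
45 260 152 145 [ 0.4133 -0.328 ] [ 0.4144 -0.3291]
45 254 191 26 [ 0.4541 -0.3324] [ 0.4576 -0.3336]
45 250 199 93 [ 0.463  -0.3357] [ 0.4669 -0.3371]
45 295 200 27 [ 0.4613 -0.2878] [ 0.4651 -0.2866]
45 297 211 111 [ 0.4729 -0.2847] [ 0.4774 -0.2833]
45 242 241 187 [ 0.5114 -0.3425] [ 0.5181 -0.3444]
[[ 0.3819 -0.3494]
 [ 0.3969 -0.2478]
 [ 0.5477 -0.2713]
 [ 0.5322 -0.3707]]
3.35
```

View pics/w2.png

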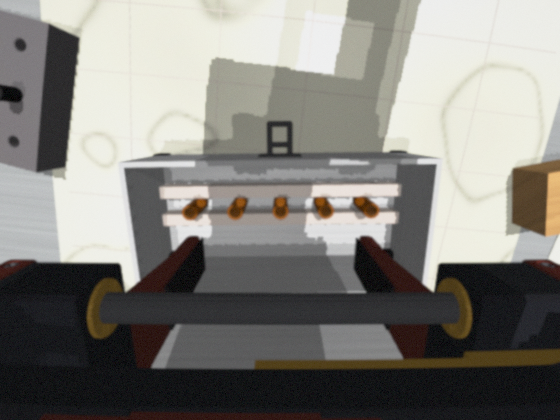

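The wrist view of the case shows five vials across cols 190–370 at rows ~205, and the staple at (280,138). I'll zoom in for the mouths and rim corners.

Run:
```python
from h import *
im=cv2.imread('pics/w2_raw.png')
a=cv2.resize(im[112:162,255:305],None,fx=5,fy=5,interpolation=cv2.INTER_CUBIC)
b=cv2.resize(im[180:230,180:380],None,fx=4,fy=4,interpolation=cv2.INTER_CUBIC)
c=np.zeros((460,800,3),np.uint8); c[:200]=b; c[205:455,:250]=a
d=cv2.resize(im[145:180,110:235],None,fx=4,fy=4,interpolation=cv2.INTER_CUBIC);c[205:345,260:760]=d
c=cv2.convertScaleAbs(c,alpha=1.4)
cv2.imwrite('pics/w2c.png',c)
```

```text
(no output)
```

View pics/w2c.png

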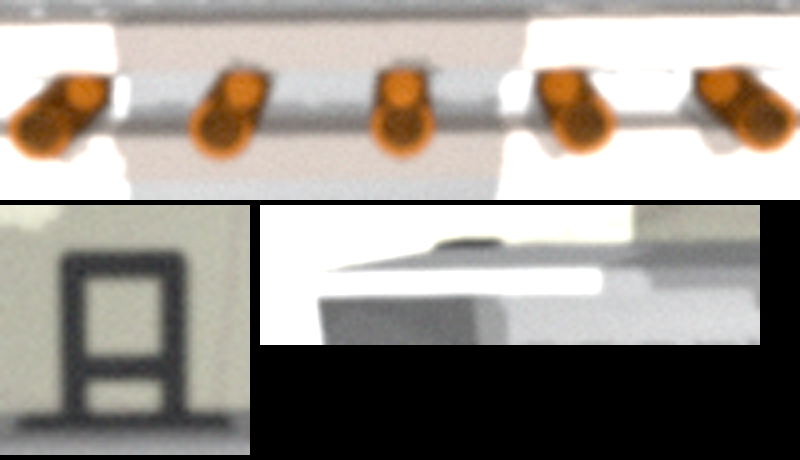

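```bash
cat >> h.py <<'E'
def find_caps(name,cx,cy,r=90,thr=45):
    im=cv2.imread(f'pics/{name}_raw.png'); P=pose_of(name)
    m=((im.max(2)<thr)*255).astype(np.uint8); m=cv2.morphologyEx(m,cv2.MORPH_CLOSE,np.ones((7,7)))
    c=w2px('wrist',[[cx,cy,.06]],P)[0]
    n,l,s,cc=cv2.connectedComponentsWithStats(m)
    k=[i for i in range(1,n) if 110<s[i][4]<450 and np.hypot(*(cc[i]-c))<r and s[i][1]+s[i][3]<275]
    return px2w('wrist',cc[k],.0675,P)[:,:2] if k else np.zeros((0,2)), [int(s[i][4]) for i in k]
E
python3 - <<'E'
from h import *
import json
P=pose_of('w2')
mo=np.array([(40,130),(220,127),(402,126),(583,123),(765,120)])/4+180
v=px2w('wrist',mo,.06,P)[:,:2]; print(v.round(4))
eye=px2w('wrist',[[279.5,134.4]],.059,P)[0,:2]; print('eye',eye)
# picture left = +world y? order so index0 = -y
if v[0,1]>v[-1,1]: v=v[::-1]
t=np.arange(-2,3)*.05; c=v.mean(0)
d=(t[:,None]*(v-c)).sum(0); yaw=np.arctan2(-d[0],d[1]); sp=np.hypot(*d)/(t**2).sum()
ey=np.array([-np.sin(yaw),np.cos(yaw)]); ex=np.array([np.cos(yaw),np.sin(yaw)])
print('yaw',yaw,'scale',sp,'ctr',c,'eye rel',(eye-c)@ex,(eye-c)@ey)
print('rim corner check', px2w('top',w2px('top',[[*(c-.07*ex+.15*ey),.1]]),.1))
vf=c+t[:,None]*ey; print('resid',(v-vf).round(4).tolist())
json.dump(dict(v=vf.tolist(),yaw=yaw,eye=eye.tolist()),open('case.json','w'))
print(find_caps('w1',.465,-.308))
E
```

```text
[[ 0.5725 -0.092 ]
 [ 0.5659 -0.0431]
 [ 0.5599  0.006 ]
 [ 0.5533  0.0548]
 [ 0.5467  0.104 ]]
eye [ 0.47913266 -0.00457025]
yaw 0.1305918660489211 scale 0.9880897852533064 ctr [0.55965306 0.00593574] eye rel -0.0812028748561 6.890697767490952e-05
rim corner check [[0.47071597 0.14554302 0.1       ]]
resid [[-0.0002, 0.0012], [-0.0002, 0.0005], [0.0002, 0.0001], [0.0001, -0.0007], [0.0, -0.0011]]
(array([[ 0.41323461, -0.32806799],
       [ 0.46108369, -0.33490646],
       [ 0.4695991 , -0.28573733],
       [ 0.5110179 , -0.34252306]]), [146, 156, 181, 212])
```

```bash
cat >> h.py <<'E'
import json
SY=-.147
def pick(xy,yaw=np.pi+SY):
    x,y=xy; q=down(yaw)
    command_gripper(.4)
    move_pose([x,y,.11],q); movel([x,y,.056],v=.08)
    command_gripper(0.); w=get_grip_width()
    movel([x,y,.165],v=.15)
    print('picked width mm',w*88,'after lift',get_grip_width()*88,'t',get_time())
def insert(i,off=(0,0)):
    C=json.load(open('case.json')); x,y=np.array(C['v'][i])+off; q=down(np.pi+C['yaw'])
    move_pose([x,y,.165],q); movel([x,y,.118],v=.12)
    hit=movel([x,y,.0655],v=.05,until_force=6)
    p=get_tcp_pos(); print('insert',i,'hit',hit,'tcp',np.round(p,4),'F',np.round(get_ft_force(),1),'t',get_time()); return hit,p[2]
E
python3 - <<'E'
from h import *
pick((.4132,-.328)); print(insert(4))
snap('w3')
E
```

```text
picked width mm 15.407550899336798 after lift 15.30537282352065 t 7.825
insert 4 hit True tcp [0.5473 0.105  0.0664] F [-0.7 -0.2  4.7] t 11.0167
(True, np.float64(0.06637061782052227))
```

View pics/w3.png

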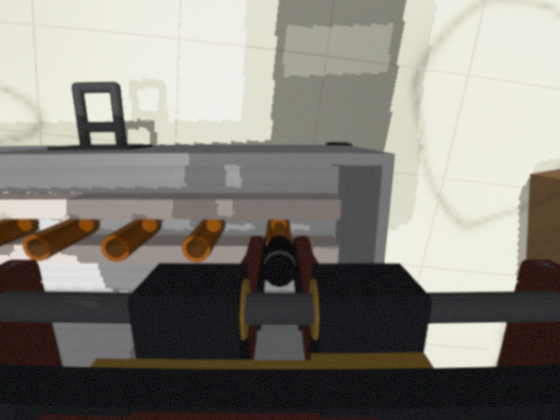

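The cap is seated at the expected height (TCP z .0664 against .066) on the vial at (279,250). I'll release it and do the others, looking at the stand again before each pick.

```bash
cat >> h.py <<'E'
def release():
    p=np.array(get_tcp_pos()); movel(p-[0,0,.004],v=.03,until_force=10); print('home z',get_tcp_pos()[2])
    command_gripper(.3); movel([p[0],p[1],.17],v=.2)
E
python3 - <<'E'
from h import *
release()
last=None
for n,(vi,g) in enumerate([(3,(.4696,-.2857)),(2,(.4611,-.3349)),(1,(.511,-.3425))]):
    move_pose([.46,-.305,.22],down(np.pi+.08)); snap(f's{n}')
    caps,ar=find_caps(f's{n}',.465,-.308); print(caps.round(4).tolist(),ar)
    d=np.hypot(*(caps-g).T) if len(caps) else np.array([9])
    if len(caps)!=3-n or d.min()>.006: print('STOP');break
    c=caps[d.argmin()]; pick(c)
    hit,z=insert(vi)
    if z>.0685: print('STOP');break
    release()
E
```

```text
home z 0.06479742224029687
[[0.4613, -0.3348], [0.4693, -0.2859]] [153, 174]
STOP
```

Run:
```python
from h import *
for n,(vi,g) in enumerate([(3,(.4696,-.2857)),(2,(.4611,-.3349)),(1,(.511,-.3425))]):
    move_pose([.46,-.305,.22],down(np.pi+.08)); command_gripper(1.); snap(f's{n}')
    caps,ar=find_caps(f's{n}',.465,-.308); print(caps.round(4).tolist(),ar)
    d=np.hypot(*(caps-g).T) if len(caps) else np.array([9])
    if len(caps)!=3-n or d.min()>.006: print('STOP');break
    c=caps[d.argmin()]; pick(c)
    hit,z=insert(vi)
    if z>.0685: print('STOP');break
    release()
```

```text
[[0.4611, -0.3347], [0.4695, -0.2856], [0.511, -0.3427]] [152, 176, 208]
picked width mm 15.134010736668294 after lift 15.828402382381633 t 18.9417
insert 3 hit True tcp [0.5532 0.0554 0.0663] F [-0.6  0.1  5.6] t 21.7833
home z 0.06469673325541288
[[0.4613, -0.3347], [0.5111, -0.3426]] [152, 211]
picked width mm 15.606427669777924 after lift 15.598211559835564 t 29.2083
insert 2 hit True tcp [0.5593 0.0059 0.0664] F [-0.2  1.1  4.4] t 32.0583
home z 0.06500192983465874
[[0.511, -0.3426]] [211]
picked width mm 15.262038361172758 after lift 15.738903738625641 t 39.375
insert 1 hit True tcp [ 0.5659 -0.0436  0.0663] F [-1.2 -0.6  5.7] t 42.0667
home z 0.0649730865876641
```

All four rods are home. Next I'll close the lid by sweeping shut fingers along an arc from behind it, at case y = +100 so they stay clear of the hasp.

```bash
cat >> h.py <<'E'
def frame():
    C=json.load(open('case.json')); a=C['yaw']; ex=np.array([np.cos(a),np.sin(a),0]); ey=np.array([-np.sin(a),np.cos(a),0])
    O=np.r_[C['eye'],0]+.0925*ex
    return a,ex,ey,O
Z=np.array([0,0,1.])
E
python3 - <<'E'
from h import *
a,ex,ey,O=frame(); print('O',O)
command_gripper(0.)
p=np.array(get_tcp_pos()); movel([p[0],p[1],.36],v=.3)
q=down(a+np.pi/2); H=O+.07*ex+.1*Z+.1*ey; h=.0135
s=H+.075*ex; 
move_pose([s[0]-.25,s[1],.40],q); move_pose([s[0],s[1],.36],q); movel([s[0],s[1],.205],v=.2)
print(movel(H+(.010+h)*ex+.105*Z,v=.1,until_force=15),get_tcp_pos(),get_ft_force())
snap('t1','top',(140,140,420,300),2.85); print(get_time())
E
```

```text
O [0.57084502 0.00747519 0.        ]
False [0.6507312  0.11887083 0.20548037] [ 0.10758013 -0.62711095 -0.00202224]
49.0333
```

View pics/t1.png

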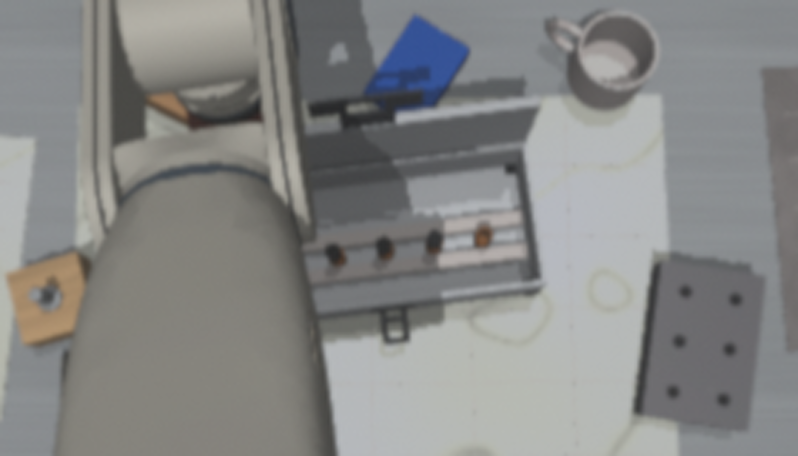

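The lid has moved to about upright, the rods are seated, the stand is empty, and the box and mug are undisturbed. I'll continue the arc to shut.

Run:
```python
from h import *
a,ex,ey,O=frame(); h=.0135; r=.11
H=O+.07*ex+.1*Z+.1*ey
for th in np.arange(1.45,-.01,-.145):
    n=np.cos(th)*Z+np.sin(th)*ex
    T=H+r*(-np.cos(th)*ex+np.sin(th)*Z)+.010*n+h*ex
    hit=movel(T,v=.12,until_force=20)
    print(round(th,2),hit,np.round(np.array(get_tcp_pos())-T,4),np.round(get_ft_force(),1))
    if hit: break
T=np.array(get_tcp_pos()); print(movel(T-.006*Z,v=.02,until_force=15),get_tcp_pos(),get_ft_force())
p=np.array(get_tcp_pos()); movel(p+.12*Z,v=.2)
c=O-.16*ex; move_pose([c[0],c[1],.32],down(a+np.pi/2)); 
move_pose([c[0],c[1],.30],down(a+np.pi)); snap('w4'); snap('si4','side',(180,80,420,300),2.5); print(get_time())
A=cv2.imread('pics/w4.png');B=cv2.imread('pics/si4.png'); A=cv2.resize(A,(448,336));B=cv2.resize(B,(352,323))
c=np.zeros((340,800,3),np.uint8);c[:336,:448]=A;c[:323,448:]=B;cv2.imwrite('pics/m4.png',c)
```

```text
1.45 False [-0.0001 -0.     -0.    ] [-0.7  0.   1.1]
1.3 False [-0.0002 -0.     -0.0002] [0.2 0.1 0. ]
1.16 False [-0.0001 -0.     -0.0002] [ 1.5  0.2 -0.3]
1.01 False [-0.0001 -0.     -0.0002] [-0.6  0.3 -0. ]
0.87 False [-0.0001 -0.     -0.0002] [-0.   0.3 -0.5]
0.72 False [-0.0001 -0.     -0.0001] [-0.   0.   0.8]
0.58 False [-0.0001 -0.     -0.0001] [0.5 0.  0.5]
0.43 False [-0.0001 -0.     -0.    ] [0.1 0.6 0.1]
0.29 False [-0. -0. -0.] [-0.2 -0.5 -1.3]
0.14 False [-0.0001 -0.      0.    ] [ 0.2 -0.6  0.8]
-0.0 False [0.0007 0.0001 0.0005] [-0.6  0.5  0. ]
True [0.53210783 0.10326099 0.11029148] [-2.23027907 -0.85040624  8.39875306]
55.3833
```

View pics/m4.png

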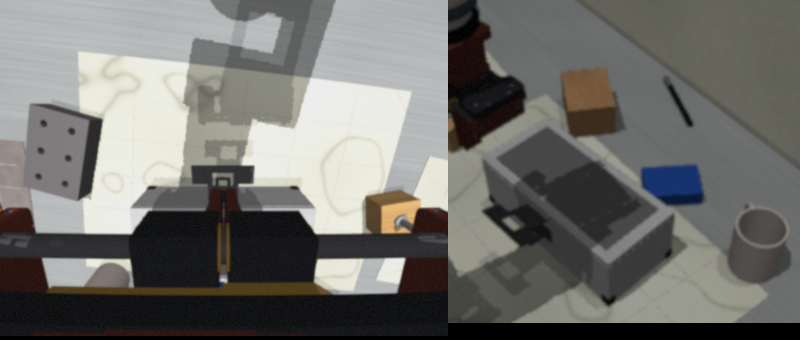

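The lid is shut, with the tip contacting at z = .110. The hasp sticks out at the front, with its end at about (277,206) in the full-size wrist picture. I'll solve for its angle and swing it down.

Run:
```python
from h import *
a,ex,ey,O=frame(); P=pose_of('w4')
G=O-.073*ex+.1*Z
for f in np.arange(1.0,2.9,.15):
    d=-np.sin(f)*ex-np.cos(f)*Z
    pts=[G+.073*d-.047*ey,G+.073*d+.047*ey,G+.041*d]
    print(round(f,2),w2px('wrist',pts,P).round(0).tolist(),w2px('side',pts[:2]).round(0).tolist())
im=cv2.imread('pics/w4_raw.png')[170:250,220:340]
s=cv2.imread('pics/si4_raw.png')[190:270,175:295]
cv2.imwrite('pics/c4.png',cv2.resize(np.hstack([im,s]),None,fx=3.3,fy=3.3,interpolation=cv2.INTER_CUBIC))
```

```text
1.0 [[244.0, 203.0], [313.0, 203.0], [278.0, 225.0]] [[235.0, 262.0], [209.0, 238.0]]
1.15 [[243.0, 201.0], [313.0, 201.0], [278.0, 224.0]] [[233.0, 261.0], [207.0, 236.0]]
1.3 [[242.0, 200.0], [314.0, 200.0], [278.0, 224.0]] [[231.0, 259.0], [205.0, 234.0]]
1.45 [[241.0, 200.0], [315.0, 200.0], [278.0, 225.0]] [[230.0, 256.0], [203.0, 232.0]]
1.6 [[240.0, 201.0], [316.0, 201.0], [278.0, 226.0]] [[229.0, 253.0], [202.0, 229.0]]
1.75 [[239.0, 204.0], [318.0, 204.0], [278.0, 228.0]] [[229.0, 250.0], [202.0, 225.0]]
1.9 [[238.0, 209.0], [319.0, 209.0], [278.0, 231.0]] [[229.0, 246.0], [202.0, 222.0]]
2.05 [[237.0, 215.0], [320.0, 214.0], [278.0, 234.0]] [[230.0, 242.0], [203.0, 218.0]]
2.2 [[236.0, 222.0], [321.0, 222.0], [278.0, 238.0]] [[232.0, 238.0], [205.0, 213.0]]
2.35 [[235.0, 230.0], [321.0, 230.0], [278.0, 242.0]] [[234.0, 233.0], [207.0, 209.0]]
2.5 [[234.0, 240.0], [322.0, 240.0], [278.0, 247.0]] [[237.0, 229.0], [209.0, 205.0]]
2.65 [[234.0, 250.0], [322.0, 250.0], [278.0, 253.0]] [[240.0, 225.0], [212.0, 201.0]]
2.8 [[234.0, 260.0], [323.0, 260.0], [278.0, 258.0]] [[244.0, 221.0], [216.0, 197.0]]
```

View pics/c4.png

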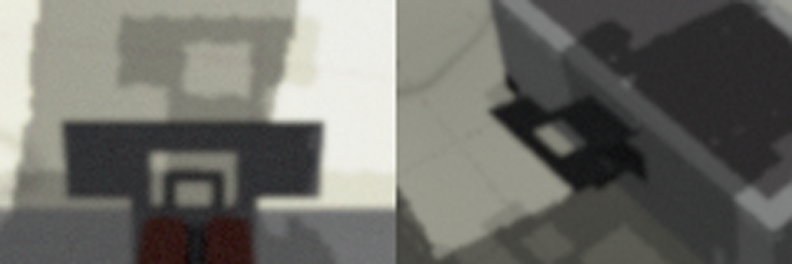

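The hasp angle is about 1.86: the wing corners at (239,207) and (318,207) agree with the side view. Next I'll sweep it down on the +y wing.

Run:
```python
from h import *
a,ex,ey,O=frame(); h=.0105; r=.055; q=down(a+np.pi)
G=O-.073*ex+.1*Z+.037*ey
def tgt(f):
    d=-np.sin(f)*ex-np.cos(f)*Z; n=np.sin(f)*Z-np.cos(f)*ex
    return G+r*d+.002*n+np.clip((f-1.57)/.4,-1,1)*h*ex
T=tgt(2.05); command_gripper(0.)
move_pose(T+.05*Z,q); movel(T+.01*Z,v=.1)
for f in np.arange(1.9,-.01,-.19):
    T=tgt(f); hit=movel(T,v=.1,until_force=12)
    print(round(f,2),hit,np.round(np.array(get_tcp_pos())-T,4),np.round(get_ft_force(),1))
    if hit: break
p=np.array(get_tcp_pos()); print(movel(p+.006*ex,v=.02,until_force=6),(np.array(get_tcp_pos())-G)@ex,get_tcp_pos(),get_ft_force())
p=np.array(get_tcp_pos()); movel(p-.05*ex,v=.15); movel(p-.05*ex+.15*Z,v=.2)
c=O-.16*ex;move_pose([c[0],c[1],.26],q); command_gripper(1.); snap('w5'); print(get_time())
c=np.array([.508,.33]); move_pose([c[0]-.015,c[1],.22],down(a+np.pi)); snap('p5')
A=cv2.imread('pics/w5_raw.png')[80:290,200:360];B=cv2.imread('pics/p5_raw.png')[80:290,160:400]
cv2.imwrite('pics/m5.png',cv2.resize(np.hstack([A,B]),None,fx=2,fy=2,interpolation=cv2.INTER_CUBIC))
```

```text
1.9 False [ 0.     -0.      0.0003] [-0.4 -0.1 -0.7]
1.71 False [-0.0001  0.      0.0002] [-0.3 -0.2  0.9]
1.52 False [-0.0002 -0.      0.    ] [-0.3  0.1 -1.2]
1.33 False [-0.0002  0.      0.    ] [-0.6 -0.4 -0.3]
1.14 False [-0.0001 -0.      0.    ] [0.1 0.6 0.8]
0.95 False [0.0001 0.     0.    ] [ 1.2 -0.  -0.1]
0.76 False [-0. -0. -0.] [-0.1 -0.5  0.6]
0.57 False [-0.  0.  0.] [-0.2 -0.9  0.1]
0.38 False [ 0.0002  0.     -0.    ] [-0.2 -0.3 -0.2]
0.19 False [0.0004 0.     0.    ] [-0.3  0.   0.1]
0.0 False [-0.0016 -0.     -0.0005] [-3.8  0.4 -0.6]
True -0.014361954357288716 [0.47937511 0.03304013 0.04396039] [-0.68992438  0.362829   -0.07350824]
63.1167
```

View pics/m5.png

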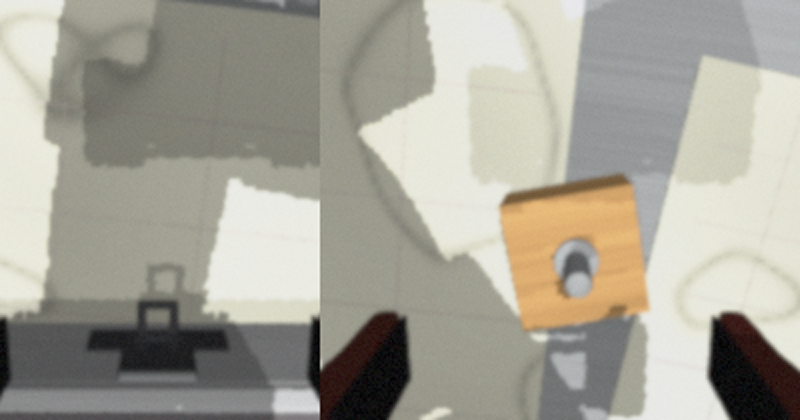

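The hasp is down over the staple, with its bars visible through it at (279,239). The pin stands in its block, with the grip top at (288.5,222) and the collar at (288,210). Now the pin.

Run:
```python
from h import *
a,ex,ey,O=frame(); P=pose_of('p5')
g=px2w('wrist',[[288.5,222]],.105,P)[0]; c=px2w('wrist',[[288,210]],.060,P)[0]; b=px2w('wrist',[[288.5,208]],.055,P)[0]
print(g,c,b)
e=px2w('wrist',[[279,239.5]],.059,pose_of('w5'))[0]; print('eye',e,json.load(open('case.json'))['eye'], (e-O)@ex,(e-O)@ey)
x,y=((g+c+b)/3)[:2]
if max(np.ptp([g[0],c[0],b[0]]),np.ptp([g[1],c[1],b[1]]))<.006:
    q=down(np.pi+a); command_gripper(.45); move_pose([x,y,.13],q); print(movel([x,y,.074],v=.08,until_force=8),get_tcp_pos())
    command_gripper(0.); print('w',get_grip_width()*88)
    movel([x,y,.20],v=.15); print('w',get_grip_width()*88,get_ft_force(),get_time())
    k=O-.16*ex; move_pose([k[0],k[1],.24],q); snap('w6',box=(180,100,380,300),s=3)
```

```text
[0.50737356 0.34060256 0.105     ] [0.5069971  0.34134226 0.06      ] [0.50588732 0.34189988 0.055     ]
eye [ 0.47673073 -0.00440325  0.059     ] [0.4791326596425375, -0.004570254341234545] -0.0948597249708471 0.00047836635733100824
False [0.506963   0.341396   0.07407135]
w 13.705176552864971
w 13.502051277746988 [-0.59824797 -0.68048171  0.71316624] 68.2167
```

View pics/w6.png

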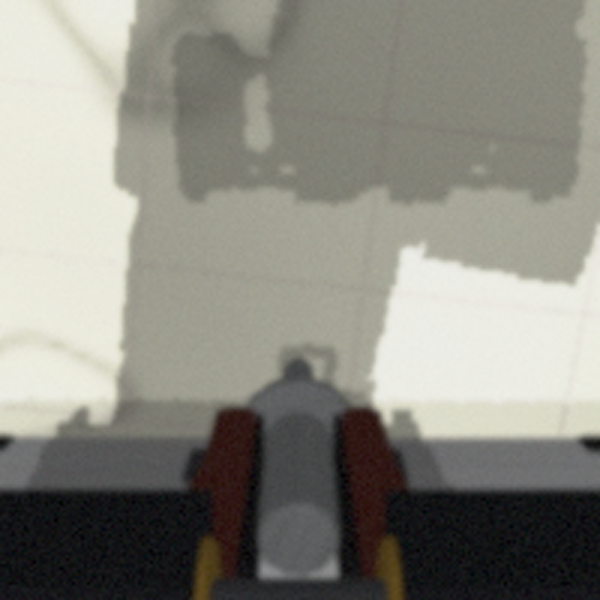

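Run:
```python
from h import *
a,ex,ey,O=frame(); P=pose_of('w6')
for z in (.069,-.031): print(z,w2px('wrist',[P[0]-z*Z,P[0]-z*Z+.003*ex],P).round(1).tolist())
E_=(np.array([.47673,-.0044])+json.load(open('case.json'))['eye'])/2
q=down(np.pi+a); x,y=E_
move_pose([x,y,.16],q); hit=movel([x,y,.0755],v=.06,until_force=5)
p=get_tcp_pos(); print(hit,p,get_ft_force(),get_time())
```

```text
0.069 [[278.3, 220.0], [278.3, 223.6]]
-0.031 [[277.6, 279.4], [277.6, 285.1]]
True [ 0.47773609 -0.00448646  0.07805902] [-1.68138637  0.48178786  6.70548738] 71.4167
```

The pin stopped at TCP z = .0781, against .078 expected with the collar on the eye. I'll release it and check everything.

Run:
```python
from h import *
a,ex,ey,O=frame(); q=down(np.pi+a)
command_gripper(.4); p=np.array(get_tcp_pos()); movel([p[0],p[1],.2],v=.15)
k=O-.16*ex; move_pose([k[0],k[1],.26],q); command_gripper(1.); snap('w7')
move_pose([.3,-.35,.3],q); snap('t7','top'); snap('s7','side'); print(get_time())
A=cv2.imread('pics/w7_raw.png')[140:300,190:370];B=cv2.imread('pics/s7_raw.png')[150:310,170:350];C=cv2.imread('pics/t7_raw.png')[130:290,140:320]
cv2.imwrite('pics/m7.png',cv2.resize(np.hstack([A,B,C][:2]),None,fx=2.2,fy=2.2,interpolation=cv2.INTER_CUBIC))
```

```text
Traceback (most recent call last):
station.MotionError: the arm cannot take that pose within its joint ranges
```

Run:
```python
from h import *
a,ex,ey,O=frame()
move_pose([.3,-.35,.3],down(np.pi/2)); snap('s7','side'); print(get_time(),get_tcp_pos())
A=cv2.imread('pics/w7_raw.png')[140:300,190:370];B=cv2.imread('pics/s7_raw.png')[150:310,170:350]
cv2.imwrite('pics/m7.png',cv2.resize(np.hstack([A,B]),None,fx=2.2,fy=2.2,interpolation=cv2.INTER_CUBIC))
```

```text
75.7583 [ 0.30047498 -0.34919728  0.29982234]
```

View pics/m7.png

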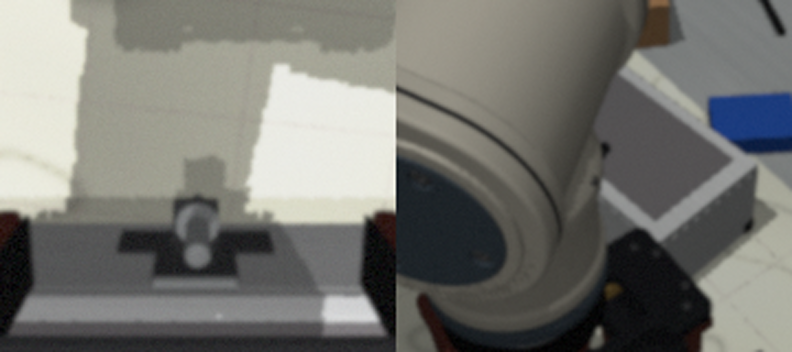

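The left half shows the pin upright, its collar on the staple at about (197,222), with the hasp flat behind it and the lid shut. The arm blocks the side view of the staple, but nothing touches the robot. Handing in.

```bash
python3 -c "
from station import *
print(job_done(),get_time())"
```

```text
the job is handed in; nothing more can be done
the job is handed in; nothing more can be done
```

I packed the case and handed the job in at about 76 s: four rods were present and all are home in vials of their own, the lid is shut, the hasp is down over the staple and the pin is seated in the eye.

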